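# Clear the parts case, check its catch and hold the lid open

### The job

Lift the oil bottle off the lid of the parts case and stand it upright, fully down, in the bore of the wooden block. Then tug the lid up by its handle, before touching the release slide, to learn whether the catch holds it; if it is caught, let go, push the release slide all the way across, and take the handle again. Raise the lid to about 45 degrees and finish while still holding it open (it falls shut by itself); leave the jar, the pliers and the brush where they are.

Things in the scene. Friction and masses are not known exactly. Their poses are not given: they have to be found in the camera images.
- case: brown wooden parts case fixed on the bench, 200 mm deep (its x), 240 mm wide (its y), 100 mm high with the lid shut; origin at the centre of its underside, z up, front faces its -x (towards the robot, turned by some yaw). The lid is hinged along the far (+x) edge, on the line x = +100, z = 92 mm. On the middle of the front is an aluminium catch housing, 50 mm deep (x -150 to -100), 100 mm wide, top at 70 mm, with the release slide on it
- lid (a joint): angle of the lid, rad: 0 shut, grows as the front edge rises, stop at 1.25. It falls shut from any angle when let go. If free, about 3 N at the handle lifts it; if caught, it rises only some 5 mm at the handle (about 0.03 rad) and then stops hard. From outside nothing shows whether it is caught; the catch is inside
- lid_handle (a point): centre of the lid's handle: a level round steel bar, 10 mm thick, 100 mm long along the case's y, axis 40 mm above the lid top, held by two 8 mm posts 90 mm apart; lid shut it lies at x -75, y 0, z 140 mm in the case frame, 25 mm behind the front edge. The bar can turn between the fingers as the lid swings, so a gripper pointing straight down can keep its tilt. Axes turn with the lid (y along the bar)
- slide (a joint): release slide, m: 0 at rest, grows towards the case's +y, stop at 0.016. It takes 3 to 4 N and stays where it is left. Pushed all the way it draws back the hidden catch, if that is caught; it starts at 0 either way
- slide_top (a point): centre of the top of the release slide's steel fin: 20 mm along the case's x, 10 mm along its y, standing 21 mm above the housing top (70 to 91 mm high); at rest at x -128, y -8, z 91 mm in the case frame. Moves with the slide
- bottle_center (a point): centre (55 mm above its underside) of the oil bottle: bare aluminium, round body 38 mm in diameter up to 80 mm, then a neck and a black cap 25 mm wide to 110 mm; 0.11 to 0.22 kg; stands upright on the rear half of the lid; z along the bottle
- block: light wooden block fixed on the bench beside the case (left or right), 85 x 85 mm, 42 mm high; origin at the centre of its underside; in its middle a round blind bore 42 mm wide and 30 mm deep, so its floor is 12 mm above the bench
- jar_center (a point): centre of a closed amber jar, 60 mm in diameter, 75 mm high, on the bench on the other side of the case; bystander
- pliers_center (a point): centre of pliers with red handles, 180 mm long, 70 mm wide, lying on the bench; bystander
- brush_center (a point): centre of a wooden brush, 170 mm long, lying on the bench; bystander
Things that resemble listed ones, but are neither listed nor needed, are in the scene too. What is meant by the part that bears bottle_center is not orange, and is the smaller of those in its own colour.

How it is judged (in metres and radians):
On the way, in this order (a step that is already met when the one before it is completed fails the run):
1. the bottle stands upright and fully down in the block's bore (horizontal distance between bottle_center and block below 0.008 m and height (world z) of bottle_center below 0.071 m and angle between bottle_center's own z axis and vertical below 0.12 rad), for 0.3 s.
2. the lid is tugged up at least 2.5 mm while the release slide is still untouched at its rest end (value of joint lid above 0.015 rad and value of joint slide below 0.003 m), for 0.1 s.
At the end, for the whole second after the job is handed in: The lid stands still between 0.6 and 1.1 rad (34 to 63 degrees), carried by the fingers (more than 0.5 N on it); the bottle stands in the block's bore, within 8 mm of its centre, within 4 mm of its floor and within 0.12 rad of upright; jar, pliers and brush are within 30 mm of where they were (all of step 1 and value of joint lid between 0.6 and 1.1 rad and velocity of joint lid between -0.1 and 0.1 rad/s and contact force between the fingers and case above 0.5 N and distance of each of jar_center, pliers_center, brush_center from where it was at the start of the episode below 0.03 m); the arm keeps its last pose, push and grip.
It fails at once if the bottle is tipped over (more than 0.7 rad) (angle between bottle_center's own z axis and vertical above 0.7 rad).
It fails at once if the jar, the pliers or the brush is pushed away by more than 30 mm (distance of any of jar_center, pliers_center, brush_center from where it was at the start of the episode above 0.03 m).
It also fails if it takes over 72 s, if anything falls off the work surface, if the arm or the gripper's body presses on something with over 40 N, if the wrist force passes 120 N, or if a joint passes its speed limit or range.

### The arm

A 6-joint arm with a two-finger parallel gripper is mounted at the origin on the work surface. World frame = base frame: x ahead of the robot, y to its left, z up, the work surface at z = 0. Lengths are in mm, angles in rad, forces in N, time in s.
With the tool pointing down it reaches from about 400 to 925 mm from the base axis. Payload 12.5 kg.
Tool frame: the origin (TCP) lies at the very end of the fingers, on their centre line; the grasp point (between the pads) lies 19 mm behind it; z points along the fingers, x is the direction in which the jaws open and shut, and the axes are right-handed (so a half turn about z gives the same grasp; the last joint's range is limited). The gripper opens to 95 mm and grips with 3 to 60 N. Pads are 20 mm wide; open, the fingers measure 119 mm over their backs; the gripper's body (75 mm by 180 mm) begins 59 mm behind the grasp point.
Start: joints at [1.083, 0.491, 1.559, -0, 1.092, -0.106], TCP at [232.856, 580.025, 182.661] pointing down, gripper open.
Joint ranges: [-3.1, 3.1], [-0.84, 2.19], [0.05, 2.79], [-1.13, 4.28], [0.06, 2.93], [-2.69, 2.69]. Speed limits (rad/s): [2.22, 2.22, 2.79, 3.14, 3.14, 3.14].

### API

Orientations are given as a 3x3 rotation matrix whose columns are the frame's x, y, z axes.
In Python, from workcell import observe, get_image, camera_model, sign_off gives the robot as it stands.
- The arm moves only by the tool jog_arm, never from a script. Its argument "rows" is a list of rows, each an object with "linear": the shift along the world's x, y, z in m, a list of three; "twist": the turn, a rotation vector about the world's x, y, z in rad, a list of three; "claw": the closure, from 0 (fully open) to 1 (shut). A call has exactly 5 rows; each row is the pose to reach, as a shift and turn from the pose measured when the call began; what a row does not reach only later rows make up. A row lasts 1/10 s, in which the tool goes at most 50 mm and 8.59 degrees, less where a joint would pass 70% of its speed; a pose out of reach is approached as far as the arm can. A call with a gripper value outside its range is refused whole. The fingers move at their own pace and stop on an object; "grip_force" is the grip in N (left out, the last holds). Time passes only in rows, so rows that repeat a pose let the fingers close, or fill a call up. It gives the time, the measured TCP pose, the force and the opening at its end, in the units of the state.
- observe(): the state, without advancing time (a new reading comes with each control period).
- get_image(name): name is "scene" or "top" or "wrist"; returns the picture (400x640x3 uint8, blue, green, red); there is no depth.
- camera_model(name): a dict with "intrinsics" (3x3 intrinsics, pixels), "k1" (the pictures are not rectified: a ray, as slopes to the right and down, at radius r is drawn at 1 + k1 r^2 times it, then the intrinsics apply), "R" (3x3) and "t" (3): a world point X has camera coordinates R X + t; the wrist camera has in their place "tool_from_camera" (4x4, takes a point from camera to tool coordinates, whose origin is the TCP and whose axes are the tool frame's). Camera axes: x right, y down, z forward; pixel columns grow to the right and rows downward; lengths in mm; the calibration is good to about 2 mm. A picture is of the moment at which its call begins: read the wrist's pose just before it. camera_model takes no time and is no camera call.
- sign_off(): hands the job in, once; it reports no verdict.
The state is a dict: "t": time; "q": joint angles; "joint_vel": joint speeds; "joint_torque": joint torques, N m; "tool_pos": TCP position; "orientation": TCP orientation; "contact_force": force on the tool from outside, world axes, zero at the start; "moment": the same for the moment, N m; "grip_width": finger opening in mm.
Only numpy, scipy, OpenCV 4.12 (cv2) and the standard library are available. Lean on these libraries where they do the work, as an engineer would, in place of code of your own. Each camera call takes 0.05 s, during which the arm holds its last target. There are 200 camera calls.

## Working session

There is one attempt and no reset: what is moved stays moved. The work goes in short steps, Python scripts to look and compute and a tool call to move; the robot and the scene stay as the last step left them, time stands still between calls to the robot, and variables do not carry over. Pictures are saved under pics/ and viewed, about 8 in all and at most 12, crops included, and the job is handed in when it is done.

Besides the shell and the picture viewer there is one more tool, called after "Request:" by a JSON object that holds its "fn" and its "kwargs", one argument or row to a line. jog_arm: Moves the arm, as the interface text tells. Its arguments: {"type":"object","properties":{"rows":{"type":"array","items":{"type":"object","properties":{"linear":{"type":"array","items":{"type":"number"}},"twist":{"type":"array","items":{"type":"number"}},"claw":{"type":"number"}}}},"grip_force":{"type":"number"}},"required":["rows"]}

```bash
ls; mkdir -p pics
python3 - <<'E'
from workcell import *
import cv2,numpy as np
s=observe();print({k:np.round(v,3).tolist() for k,v in s.items()})
a=get_image("scene");b=get_image("top")
cv2.imwrite("pics/s0.png",a);cv2.imwrite("pics/t0.png",b)
for n in("scene","top","wrist"):print(n,{k:np.round(v,3).tolist() for k,v in camera_model(n).items()})
E
```

```text
pics
{'t': 0.0, 'q': [1.083, 0.492, 1.559, -0.0, 1.092, -0.106], 'joint_vel': [0.0, -0.001, 0.001, -0.0, 0.0, 0.001], 'joint_torque': [-0.0, -61.262, -25.82, 0.069, 0.048, -0.0], 'tool_pos': [232.735, 579.743, 182.06], 'orientation': [[0.373, 0.928, -0.001], [0.928, -0.373, -0.001], [-0.001, -0.0, -1.0]], 'contact_force': [-0.242, -0.069, 0.296], 'moment': [-0.006, -0.028, 0.001], 'grip_width': 94.957}
scene {'intrinsics': [[404.201, 0.0, 309.707], [0.0, 404.201, 201.919], [0.0, 0.0, 1.0]], 'k1': -0.019, 'R': [[0.69, 0.724, 0.013], [0.415, -0.381, -0.826], [-0.593, 0.576, -0.563]], 't': [-410.922, -127.015, 1414.668]}
top {'intrinsics': [[453.947, 0.0, 314.476], [0.0, 453.947, 195.373], [0.0, 0.0, 1.0]], 'k1': 0.001, 'R': [[0.001, -1.0, 0.012], [-0.989, -0.003, -0.151], [0.151, -0.012, -0.989]], 't': [-23.41, 599.435, 1430.041]}
wrist {'intrinsics': [[294.681, 0.0, 324.442], [0.0, 294.681, 195.637], [0.0, 0.0, 1.0]], 'k1': 0.013, 'tool_from_camera': [[1.0, 0.0, 0.0, -0.889], [-0.0, 0.972, 0.233, -65.213], [0.0, -0.233, 0.972, -200.852], [0.0, 0.0, 0.0, 1.0]]}
```

View pics/s0.png

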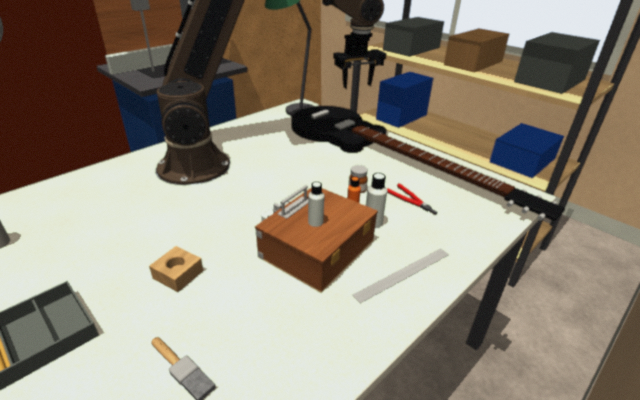

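View pics/t0.png

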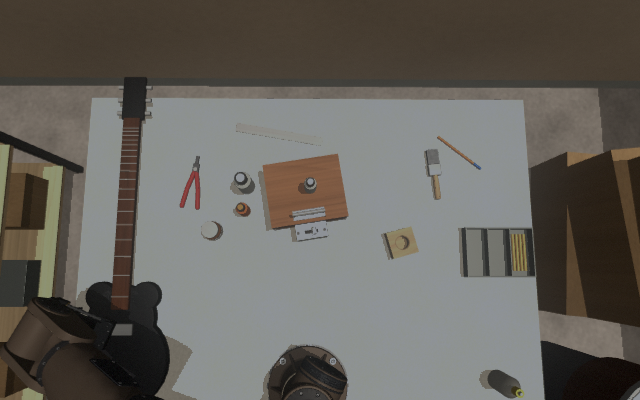

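The scene view shows the smaller aluminium bottle on the lid at about (316,205), with a larger one behind the case. The top view shows the case at about (305,190), the bottle cap at (310,185), the handle at (309,214), the catch at (311,231) and the block at (402,243). I'll crop closer to get positions.

```bash
cat > h.py <<'E'
import numpy as np,cv2
from workcell import *
def ray(n,uv,s=None):
    m=camera_model(n);K=np.array(m["intrinsics"])
    d=cv2.undistortPoints(np.array([[uv]],float),K,np.array([m["k1"],0,0,0.]))[0,0]
    d=np.array([*d,1.])
    if n=="wrist":
        T=np.array(m["tool_from_camera"]);O=np.array(s["orientation"])
        return np.array(s["tool_pos"])+O@T[:3,3],O@T[:3,:3]@d
    R=np.array(m["R"]);return -R.T@np.array(m["t"]),R.T@d
def atz(n,uv,z,s=None):
    c,d=ray(n,uv,s);return c+d*(z-c[2])/d[2]
def proj(n,X,s=None):
    m=camera_model(n);K=np.array(m["intrinsics"])
    if n=="wrist":
        T=np.array(m["tool_from_camera"]);O=np.array(s["orientation"])
        p=T[:3,:3].T@(O.T@(np.array(X)-s["tool_pos"])-T[:3,3])
    else:p=np.array(m["R"])@X+np.array(m["t"])
    x=p[:2]/p[2];x=x*(1+m["k1"]*(x@x));return K[:2,:2]@x+K[:2,2]
E
python3 - <<'E'
from h import *
b=cv2.imread("pics/t0.png")
cv2.imwrite("pics/t1.png",cv2.resize(b[145:265,225:425],None,fx=4,fy=4,interpolation=cv2.INTER_CUBIC))
E
```

```text
(no output)
```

View pics/t1.png

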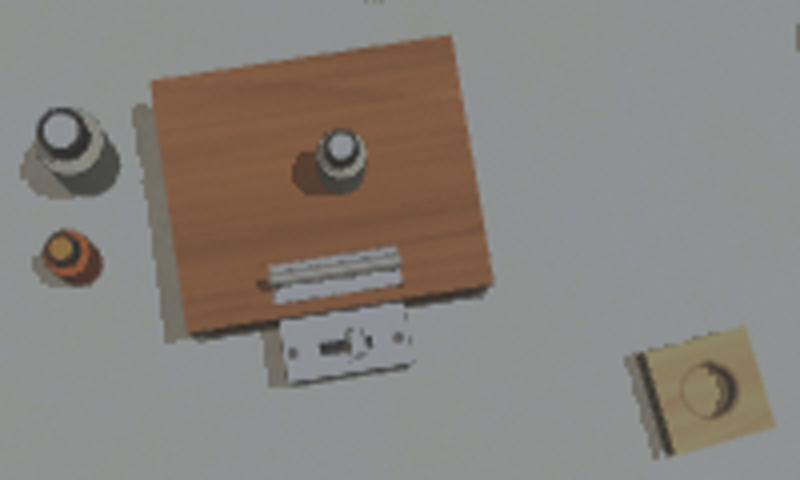

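Run:
```python
from h import *
P=lambda u,v:(225+(u-1.5)/4,145+(v-1.5)/4)
np.set_printoptions(precision=1,suppress=True)
c=[atz("top",P(*p),100)[:2] for p in [(152,82),(452,36),(493,287),(188,333)]]
print("lid",c,[np.linalg.norm(c[i]-c[i-1]) for i in range(4)])
y=(c[0]-c[1])+(c[3]-c[2]);x=(c[0]-c[3])+(c[1]-c[2])
print("yaw",np.degrees(np.arctan2(-y[0],y[1])),np.degrees(np.arctan2(x[1],x[0])))
yaw=(np.arctan2(-y[0],y[1])+np.arctan2(x[1],x[0]))/2;o=np.mean(c,0);R=np.array([[np.cos(yaw),-np.sin(yaw)],[np.sin(yaw),np.cos(yaw)]])
print("o",o,"handle",o+R@[-75,0],"slide",o+R@[-128,-8])
for n,X in (("bar+",(-75,50,140)),("bar-",(-75,-50,140)),("fin",(-128,-8,91)),("hous",(-150,50,70)),("hous",(-150,-50,70))):
  print(n,(proj("top",[*(o+R@X[:2]),X[2]])-[225,145])*4+1.5)
print("cap",atz("top",P(341,147),210))
b=[atz("top",P(*p),42)[:2] for p in [(640,352),(745,328),(775,425),(668,455)]]
print("block",np.mean(b,0),[np.linalg.norm(b[i]-b[i-1]) for i in range(4)],"bore",atz("top",P(709,390),42), b)
for n,uv,z in(("jar",(210,230),75),("bigbottle",(241,178),170),("orange",(241,209),90)):print(n,atz("top",uv,z))
print("scene cap pred",proj("scene",[*atz("top",P(341,147),210)[:2],210]))
```

```text
lid [array([687.3, 142. ]), array([725.5, -95.1]), array([ 525.4, -125.7]), array([489.2, 110.7])] [np.float64(200.6137515600719), np.float64(240.2268188539989), np.float64(202.41140627209748), np.float64(239.10623629265572)]
yaw 8.923830124660709 8.829846511803147
o [606.8   8. ] handle [532.7  -3.6] slide [481.6 -19.7]
bar+ [270.5 281.4]
bar- [401.3 261.4]
fin [356.5 343.9]
hous [287.7 384.8]
hous [413.1 365.4]
cap [615.4  -7.  210. ]
block [ 448.9 -302. ] [np.float64(84.75328017330595), np.float64(87.66494893188167), np.float64(80.78753394640745), np.float64(89.81835052225064)] bore [ 448.7 -303.6   42. ] [array([ 479.1, -248.7]), array([ 498.6, -334.2]), array([ 420.8, -355.9]), array([ 396.9, -269.3])]
jar [484.2 305.9  75. ]
bigbottle [632.4 198.5 170. ]
orange [548.9 208.2  90. ]
scene cap pred [314.7 183.4]
```

Checks: lid edges come out at 200/240 mm as given, the projected fin and housing match the picture, and the block is 85 mm wide. The bottle is at about (615,-7), the block at (449,-303) and the case at (607,8) with a yaw of 8.9°. Next I move above the bottle.

Request:
{"fn": "jog_arm", "kwargs": {
  "rows": [
    {"linear": [0,0,0.05],"twist": [0,0,0.14],"claw": 0},
    {"linear": [0.02,-0.03,0.1],"twist": [0,0,0.28],"claw": 0},
    {"linear": [0.05,-0.07,0.12],"twist": [0,0,0.42],"claw": 0},
    {"linear": [0.08,-0.11,0.12],"twist": [0,0,0.54],"claw": 0},
    {"linear": [0.11,-0.15,0.12],"twist": [0,0,0.54],"claw": 0}
  ],
  "grip_force": 25
}}

```text
t: 0.6
tool_pos: [335.8, 438.7, 302.8]
orientation: [[-0.163, 0.987, 0.001], [0.987, 0.163, 0.0], [-0.0, 0.001, -1.0]]
contact_force: [2.0, 0.5, -1.0]
grip_width: 94.9
```

Request:
{"fn": "jog_arm", "kwargs": {
  "rows": [
    {"linear": [0.026,-0.042,0],"twist": [0,0,0],"claw": 0},
    {"linear": [0.052,-0.084,0],"twist": [0,0,0],"claw": 0},
    {"linear": [0.078,-0.126,0],"twist": [0,0,0],"claw": 0},
    {"linear": [0.104,-0.168,0],"twist": [0,0,0],"claw": 0},
    {"linear": [0.13,-0.21,0],"twist": [0,0,0],"claw": 0}
  ]
}}

```text
t: 1.1
tool_pos: [466.4, 226.8, 302.7]
orientation: [[-0.163, 0.987, 0.001], [0.987, 0.163, 0.0], [-0.0, 0.001, -1.0]]
contact_force: [1.0, 0.4, 0.4]
grip_width: 95.3
```

Request:
{"fn": "jog_arm", "kwargs": {
  "rows": [
    {"linear": [0.026,-0.042,0],"twist": [0,0,0],"claw": 0},
    {"linear": [0.052,-0.084,0],"twist": [0,0,0],"claw": 0},
    {"linear": [0.078,-0.126,0],"twist": [0,0,0],"claw": 0},
    {"linear": [0.104,-0.168,0],"twist": [0,0,0],"claw": 0},
    {"linear": [0.13,-0.21,0],"twist": [0,0,0],"claw": 0}
  ]
}}

```text
t: 1.6
tool_pos: [597.0, 14.8, 302.5]
orientation: [[-0.163, 0.987, 0.001], [0.987, 0.163, 0.0], [0.0, 0.001, -1.0]]
contact_force: [0.6, 0.5, 0.3]
grip_width: 95.1
```

Request:
{"fn": "jog_arm", "kwargs": {
  "rows": [
    {"linear": [0.018,-0.022,0],"twist": [0,0,0],"claw": 0},
    {"linear": [0.018,-0.022,0],"twist": [0,0,0],"claw": 0},
    {"linear": [0.018,-0.022,0],"twist": [0,0,0],"claw": 0},
    {"linear": [0.018,-0.022,0],"twist": [0,0,0],"claw": 0},
    {"linear": [0.018,-0.022,0],"twist": [0,0,0],"claw": 0}
  ]
}}

```text
t: 2.1
tool_pos: [614.5, -6.1, 302.8]
orientation: [[-0.164, 0.986, 0.001], [0.986, 0.164, 0.0], [0.0, 0.001, -1.0]]
contact_force: [1.2, 0.2, 0.0]
grip_width: 95.1
```

Run:
```python
from h import *
s=observe();w=get_image("wrist");cv2.imwrite("pics/w1.png",w)
print(s["tool_pos"],s["q"])
for X in ((615.4,-7,210),(615.4,-7,100),(532.7,-3.6,140)):print(X,proj("wrist",X,s))
import json;json.dump({k:np.array(s[k]).tolist() for k in("tool_pos","orientation")},open("w1.json","w"))
```

```text
[614.54863137  -6.1261725  302.84884256] [-1.17587428e-01  3.84019992e-01  1.41263571e+00  3.81343720e-04
  1.34405124e+00 -1.85308810e+00]
(615.4, -7, 210) [324.0834535  191.66869342]
(615.4, -7, 100) [324.10340745 174.09092055]
(532.7, -3.6, 140) [338.3467805  112.04583283]
```

View pics/w1.png

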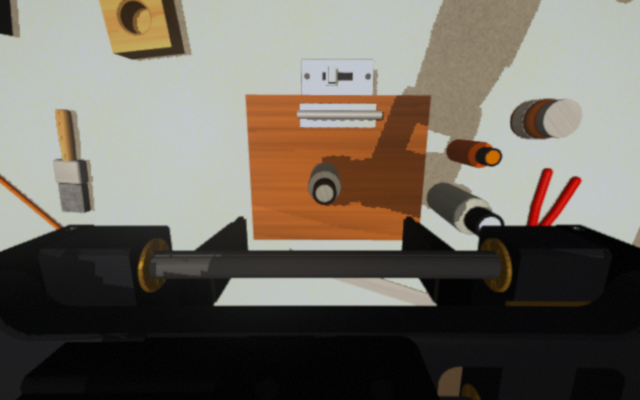

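The wrist view shows the bottle cap at (324,190) against a predicted (324,192), and the handle bar at (340,115) against (338,112). Both estimates hold, so I descend and grip.

Request:
{"fn": "jog_arm", "kwargs": {
  "rows": [
    {"linear": [0.001,-0.001,-0.04],"twist": [0,0,0],"claw": 0},
    {"linear": [0.001,-0.001,-0.08],"twist": [0,0,0],"claw": 0},
    {"linear": [0.001,-0.001,-0.115],"twist": [0,0,0],"claw": 0},
    {"linear": [0.001,-0.001,-0.145],"twist": [0,0,0],"claw": 0},
    {"linear": [0.001,-0.001,-0.16],"twist": [0,0,0],"claw": 0}
  ]
}}

```text
t: 2.65
tool_pos: [614.4, -6.3, 140.6]
orientation: [[-0.165, 0.986, -0.002], [0.986, 0.165, 0.001], [0.001, -0.002, -1.0]]
contact_force: [0.2, 0.4, 0.8]
grip_width: 95.4
```

Request:
{"fn": "jog_arm", "kwargs": {
  "rows": [
    {"linear": [0,0,0],"twist": [0,0,0],"claw": 0.3},
    {"linear": [0,0,0],"twist": [0,0,0],"claw": 0.5},
    {"linear": [0,0,0],"twist": [0,0,0],"claw": 0.65},
    {"linear": [0,0,0],"twist": [0,0,0],"claw": 0.8},
    {"linear": [0,0,0],"twist": [0,0,0],"claw": 1}
  ],
  "grip_force": 25
}}

```text
t: 3.15
tool_pos: [614.7, -6.3, 141.5]
orientation: [[-0.165, 0.986, -0.0], [0.986, 0.165, 0.0], [0.0, -0.0, -1.0]]
contact_force: [-0.7, -0.4, 0.2]
grip_width: 60.7
```

Request:
{"fn": "jog_arm", "kwargs": {
  "rows": [
    {"linear": [0,0,0],"twist": [0,0,0],"claw": 1},
    {"linear": [0,0,0],"twist": [0,0,0],"claw": 1},
    {"linear": [0,0,0],"twist": [0,0,0],"claw": 1},
    {"linear": [0,0,0],"twist": [0,0,0],"claw": 1},
    {"linear": [0,0,0],"twist": [0,0,0],"claw": 1}
  ]
}}

```text
t: 3.65
tool_pos: [614.8, -6.4, 141.6]
orientation: [[-0.165, 0.986, -0.0], [0.986, 0.165, 0.0], [0.0, -0.0, -1.0]]
contact_force: [0.3, -0.3, 1.5]
grip_width: 36.7
```

Request:
{"fn": "jog_arm", "kwargs": {
  "rows": [
    {"linear": [0,0,0.02],"twist": [0,0,0],"claw": 1},
    {"linear": [0,0,0.05],"twist": [0,0,0],"claw": 1},
    {"linear": [0,0,0.08],"twist": [0,0,0],"claw": 1},
    {"linear": [0,0,0.1],"twist": [0,0,0],"claw": 1},
    {"linear": [-0.01,-0.02,0.1],"twist": [0,0,0],"claw": 1}
  ]
}}

```text
t: 4.15
tool_pos: [606.1, -25.2, 244.1]
orientation: [[-0.167, 0.986, 0.004], [0.986, 0.167, 0.0], [-0.0, 0.004, -1.0]]
contact_force: [0.1, -1.0, -1.9]
grip_width: 36.7
```

Request:
{"fn": "jog_arm", "kwargs": {
  "rows": [
    {"linear": [-0.015,-0.03,0],"twist": [0,0,0],"claw": 1},
    {"linear": [-0.035,-0.065,0],"twist": [0,0,0],"claw": 1},
    {"linear": [-0.055,-0.1,0],"twist": [0,0,0],"claw": 1},
    {"linear": [-0.075,-0.135,0],"twist": [0,0,0],"claw": 1},
    {"linear": [-0.09,-0.16,0],"twist": [0,0,0],"claw": 1}
  ]
}}

```text
t: 4.65
tool_pos: [514.6, -186.8, 243.8]
orientation: [[-0.166, 0.986, 0.003], [0.986, 0.166, 0.0], [-0.0, 0.003, -1.0]]
contact_force: [0.8, 0.2, -1.9]
grip_width: 36.7
```

Request:
{"fn": "jog_arm", "kwargs": {
  "rows": [
    {"linear": [-0.02,-0.03,0],"twist": [0,0,0],"claw": 1},
    {"linear": [-0.035,-0.05,0],"twist": [0,0,0],"claw": 1},
    {"linear": [-0.035,-0.05,0],"twist": [0,0,0],"claw": 1},
    {"linear": [-0.035,-0.05,0],"twist": [0,0,0],"claw": 1},
    {"linear": [-0.035,-0.05,0],"twist": [0,0,0],"claw": 1}
  ]
}}

```text
t: 5.15
tool_pos: [480.0, -236.2, 243.6]
orientation: [[-0.167, 0.986, 0.003], [0.986, 0.167, 0.001], [0.0, 0.003, -1.0]]
contact_force: [0.9, 0.4, -2.3]
grip_width: 36.5
```

Run:
```python
from h import *
s=observe();w=get_image("wrist")
p=proj("wrist",(448.8,-303,42),s);print(s["tool_pos"],p)
import json;json.dump({k:np.array(s[k]).tolist() for k in("tool_pos","orientation")},open("w2.json","w"))
u,v=int(p[0])-90,max(0,int(p[1])-65);print("org",u,v)
cv2.imwrite("pics/w2.png",cv2.resize(w[v:v+150,max(u,0):max(u,0)+200],None,fx=4,fy=4,interpolation=cv2.INTER_CUBIC))
```

```text
[ 479.99391701 -236.20489689  243.59455381] [279.72468436 142.58011733]
org 189 77
```

View pics/w2.png

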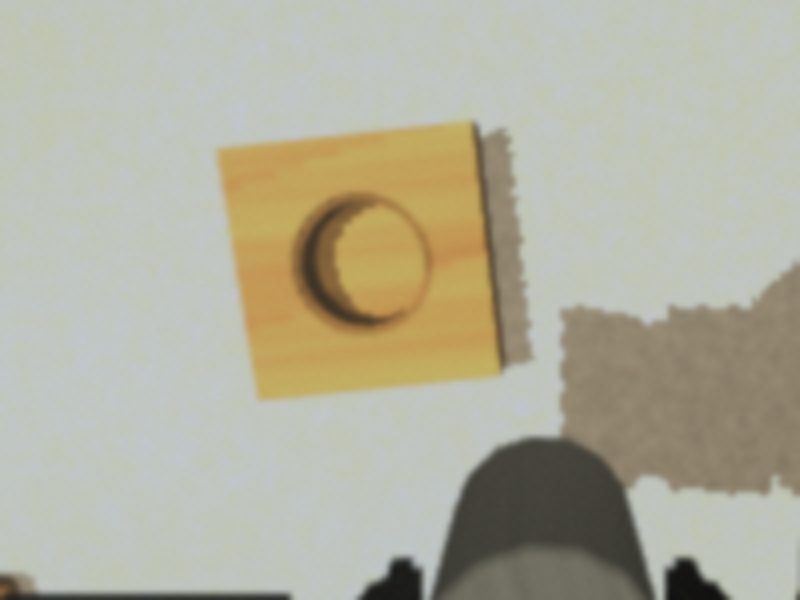

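Run:
```python
from h import *
import json
s=json.load(open("w2.json"));T=np.array(s["tool_pos"])
P=lambda u,v:(189+(u-1.5)/4,77+(v-1.5)/4)
b=atz("wrist",P(363.2,261.5),42,s);print("bore",b,"shift",b-T)
zb=T[2]-41.5
for cx,cy in((0,0),(0,0)):
  a=np.linspace(0,2*np.pi,73);c=np.array([(np.array(proj("wrist",(T[0]+19*np.cos(t),T[1]+19*np.sin(t),zb),s))-[189,77])*4+1.5 for t in a])
print("bottle bottom pred extents",c.min(0),c.max(0),c[c[:,1].argmin()])
```

```text
bore [ 448.10533334 -303.49742262   42.        ] shift [ -31.88858368  -67.29252573 -201.59455381]
bottle bottom pred extents [457.21525792 422.27132447] [635.70025059 594.53709231] [545.89549898 422.27132447]
```

The bore centre by wrist view is (448.1,-303.5), agreeing with the top view. The held bottle's lower rim sits about 3 mm further along tool y than assumed, so I aim with that offset and stop just above the bore to look.

Request:
{"fn": "jog_arm", "kwargs": {
  "rows": [
    {"linear": [-0.02,-0.035,0],"twist": [0,0,0],"claw": 1},
    {"linear": [-0.035,-0.068,-0.02],"twist": [0,0,0],"claw": 1},
    {"linear": [-0.035,-0.068,-0.06],"twist": [0,0,0],"claw": 1},
    {"linear": [-0.035,-0.068,-0.1],"twist": [0,0,0],"claw": 1},
    {"linear": [-0.035,-0.068,-0.13],"twist": [0,0,0],"claw": 1}
  ]
}}

```text
t: 5.7
tool_pos: [444.9, -303.2, 111.5]
orientation: [[-0.168, 0.986, 0.002], [0.986, 0.168, 0.002], [0.001, 0.002, -1.0]]
contact_force: [-0.0, -0.7, -1.5]
grip_width: 36.6
```

Request:
{"fn": "jog_arm", "kwargs": {
  "rows": [
    {"linear": [0,0,-0.01],"twist": [0,0,0],"claw": 1},
    {"linear": [0,0,-0.02],"twist": [0,0,0],"claw": 1},
    {"linear": [0,0,-0.02],"twist": [0,0,0],"claw": 1},
    {"linear": [0,0,-0.02],"twist": [0,0,0],"claw": 1},
    {"linear": [0,0,-0.02],"twist": [0,0,0],"claw": 1}
  ]
}}

```text
t: 6.2
tool_pos: [445.5, -303.5, 92.7]
orientation: [[-0.168, 0.986, 0.004], [0.986, 0.168, 0.0], [-0.0, 0.004, -1.0]]
contact_force: [-0.4, 0.3, -1.8]
grip_width: 36.5
```

Run:
```python
from h import *
s=observe();w=get_image("wrist");T=np.array(s["tool_pos"])
import json;json.dump({k:np.array(s[k]).tolist() for k in("tool_pos","orientation")},open("w3.json","w"))
p=proj("wrist",(448.1,-303.5,42),s);u,v=int(p[0])-80,int(p[1])-70;print(T,"org",u,v)
Z=lambda X:(proj("wrist",X,s)-[u,v])*5+2
a=np.linspace(0,2*np.pi,361)
for n,c,r,z in(("bore",(448.1,-303.5),21,42),("bottle bottom at tool+3.3",T[:2]+3.3*np.array(s["orientation"])[:2,1],19,T[2]-41.5)):
  q=np.array([Z((c[0]+r*np.cos(t),c[1]+r*np.sin(t),z)) for t in a]);print(n,"ext",q.min(0).round(),q.max(0).round())
cv2.imwrite("pics/w3.png",cv2.resize(w[v:v+110,u:u+160],None,fx=5,fy=5,interpolation=cv2.INTER_CUBIC))
```

```text
[ 445.54326578 -303.51608324   92.70219563] org 244 134
bore ext [287. 236.] [525. 465.]
bottle bottom at tool+3.3 ext [297. 262.] [520. 476.]
```

View pics/w3.png

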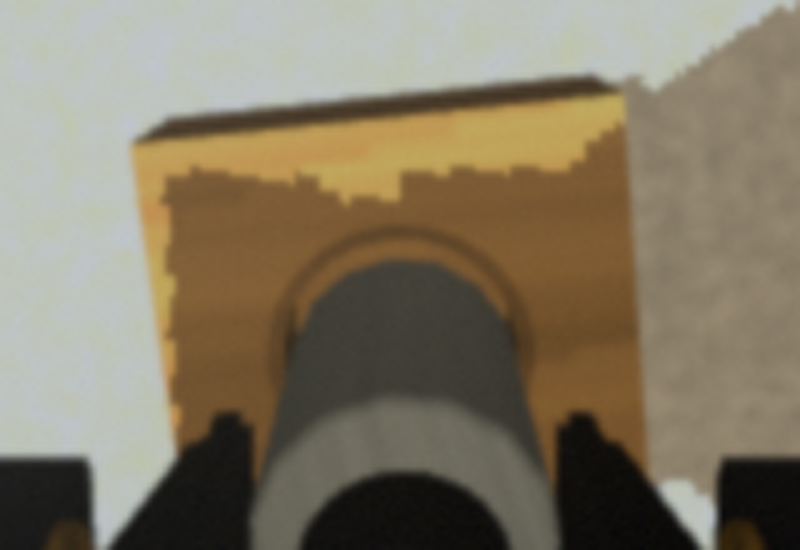

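The bore rim is centred at about x=405 with its top near 230, and the bottle foot is centred at x=406 with its top at 260. The residual offset is about 0.5 mm, so I lower it in.

Request:
{"fn": "jog_arm", "kwargs": {
  "rows": [
    {"linear": [-0.0005,-0.0005,-0.004],"twist": [0,0,0],"claw": 1},
    {"linear": [-0.0005,-0.0005,-0.008],"twist": [0,0,0],"claw": 1},
    {"linear": [-0.0005,-0.0005,-0.012],"twist": [0,0,0],"claw": 1},
    {"linear": [-0.0005,-0.0005,-0.016],"twist": [0,0,0],"claw": 1},
    {"linear": [-0.0005,-0.0005,-0.02],"twist": [0,0,0],"claw": 1}
  ]
}}

```text
t: 6.75
tool_pos: [444.9, -304.0, 72.1]
orientation: [[-0.168, 0.986, 0.003], [0.986, 0.168, 0.001], [0.0, 0.003, -1.0]]
contact_force: [-0.2, -0.8, -1.3]
grip_width: 37.1
```

It is in the bore without contact; about 19 mm remain.

Request:
{"fn": "jog_arm", "kwargs": {
  "rows": [
    {"linear": [0,0,-0.004],"twist": [0,0,0],"claw": 1},
    {"linear": [0,0,-0.008],"twist": [0,0,0],"claw": 1},
    {"linear": [0,0,-0.012],"twist": [0,0,0],"claw": 1},
    {"linear": [0,0,-0.015],"twist": [0,0,0],"claw": 1},
    {"linear": [0,0,-0.017],"twist": [0,0,0],"claw": 1}
  ]
}}

```text
t: 7.25
tool_pos: [444.8, -303.9, 54.8]
orientation: [[-0.168, 0.986, 0.003], [0.986, 0.168, 0.001], [0.0, 0.003, -1.0]]
contact_force: [-0.6, 0.8, -2.5]
grip_width: 36.5
```

Request:
{"fn": "jog_arm", "kwargs": {
  "rows": [
    {"linear": [0,0,-0.001],"twist": [0,0,0],"claw": 1},
    {"linear": [0,0,-0.0015],"twist": [0,0,0],"claw": 1},
    {"linear": [0,0,-0.002],"twist": [0,0,0],"claw": 1},
    {"linear": [0,0,-0.002],"twist": [0,0,0],"claw": 1},
    {"linear": [0,0,-0.002],"twist": [0,0,0],"claw": 1}
  ]
}}

```text
t: 7.75
tool_pos: [445.1, -304.1, 53.5]
orientation: [[-0.168, 0.986, 0.004], [0.986, 0.168, 0.0], [-0.001, 0.004, -1.0]]
contact_force: [0.0, 1.3, 5.4]
grip_width: 37.0
```

It has reached the floor: force is up by 7 N at the expected height. I release and rise.

Request:
{"fn": "jog_arm", "kwargs": {
  "rows": [
    {"linear": [0,0,0],"twist": [0,0,0],"claw": 0.4},
    {"linear": [0,0,0],"twist": [0,0,0],"claw": 0.3},
    {"linear": [0,0,0],"twist": [0,0,0],"claw": 0.2},
    {"linear": [0,0,0],"twist": [0,0,0],"claw": 0.1},
    {"linear": [0,0,0],"twist": [0,0,0],"claw": 0}
  ]
}}

```text
t: 8.25
tool_pos: [445.1, -304.1, 53.5]
orientation: [[-0.168, 0.986, 0.004], [0.986, 0.168, 0.0], [-0.0, 0.004, -1.0]]
contact_force: [0.5, -0.1, 0.6]
grip_width: 71.4
```

Request:
{"fn": "jog_arm", "kwargs": {
  "rows": [
    {"linear": [0.003,0.0005,0.02],"twist": [0,0,0],"claw": 0},
    {"linear": [0.003,0.0005,0.05],"twist": [0,0,0],"claw": 0},
    {"linear": [0.003,0.0005,0.09],"twist": [0,0,0],"claw": 0},
    {"linear": [0.003,0.0005,0.13],"twist": [0,0,0],"claw": 0},
    {"linear": [0.003,0.0005,0.17],"twist": [0,0,0],"claw": 0}
  ]
}}

```text
t: 8.75
tool_pos: [447.9, -303.4, 225.1]
orientation: [[-0.168, 0.986, 0.004], [0.986, 0.168, 0.0], [-0.0, 0.004, -1.0]]
contact_force: [1.0, 0.2, -0.1]
grip_width: 95.0
```

Run:
```python
from h import *
s=observe();w=get_image("wrist");T=np.array(s["tool_pos"]);print(T,s["grip_width"])
for z in(122,42):print(z,proj("wrist",(448.3,-303.4,z),s))
cv2.imwrite("pics/w4.png",w[60:320,180:470])
```

```text
[ 447.87923766 -303.38117062  225.10090207] 94.9592953393683
122 [324.99161248 188.9918616 ]
42 [324.85751732 175.93428081]
```

View pics/w4.png

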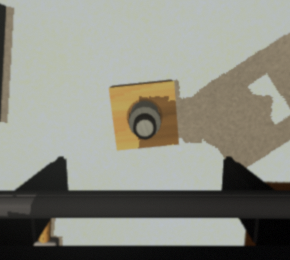

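The bottle is upright in the bore (cap at about (325,185), predicted (325,189)). Now I go to the handle, turning the jaws 90°.

Request:
{"fn": "jog_arm", "kwargs": {
  "rows": [
    {"linear": [0.008,0.03,0],"twist": [0,0,-0.14],"claw": 0},
    {"linear": [0.017,0.06,0],"twist": [0,0,-0.28],"claw": 0},
    {"linear": [0.026,0.09,0],"twist": [0,0,-0.42],"claw": 0},
    {"linear": [0.034,0.12,0],"twist": [0,0,-0.56],"claw": 0},
    {"linear": [0.042,0.15,0],"twist": [0,0,-0.7],"claw": 0}
  ]
}}

```text
t: 9.3
tool_pos: [491.8, -153.6, 231.2]
orientation: [[0.512, 0.859, 0.004], [0.859, -0.512, -0.011], [-0.007, 0.009, -1.0]]
contact_force: [0.9, 0.8, -0.1]
grip_width: 95.0
```

Request:
{"fn": "jog_arm", "kwargs": {
  "rows": [
    {"linear": [0.009,0.03,0],"twist": [0,0,-0.14],"claw": 0},
    {"linear": [0.018,0.06,0],"twist": [0,0,-0.28],"claw": 0},
    {"linear": [0.027,0.09,0],"twist": [0,0,-0.42],"claw": 0},
    {"linear": [0.036,0.12,0],"twist": [0,0,-0.56],"claw": 0},
    {"linear": [0.044,0.15,0],"twist": [0,0,-0.7],"claw": 0}
  ]
}}

```text
t: 9.8
tool_pos: [536.0, -2.3, 231.0]
orientation: [[0.947, 0.322, -0.004], [0.322, -0.947, -0.011], [-0.007, 0.009, -1.0]]
contact_force: [-0.7, 0.2, 0.6]
grip_width: 95.2
```

Request:
{"fn": "jog_arm", "kwargs": {
  "rows": [
    {"linear": [0,0,0],"twist": [0,0,-0.12],"claw": 0.2},
    {"linear": [0,0,0],"twist": [0,0,-0.19],"claw": 0.4},
    {"linear": [0,0,0],"twist": [0,0,-0.19],"claw": 0.4},
    {"linear": [0,0,0],"twist": [0,0,-0.19],"claw": 0.4},
    {"linear": [0,0,0],"twist": [0,0,-0.19],"claw": 0.4}
  ]
}}

```text
t: 10.3
tool_pos: [535.9, -2.5, 230.9]
orientation: [[0.99, 0.139, -0.006], [0.139, -0.99, -0.01], [-0.007, 0.009, -1.0]]
contact_force: [0.4, 0.5, 0.1]
grip_width: 60.8
```

Run:
```python
from h import *
s=observe();w=get_image("wrist");T=np.array(s["tool_pos"]);print(T,s["q"],np.round(s["orientation"],3),s["grip_width"])
import json;json.dump({k:np.array(s[k]).tolist() for k in("tool_pos","orientation")},open("w5.json","w"))
th=np.radians(8.88);R=np.array([[np.cos(th),-np.sin(th)],[np.sin(th),np.cos(th)]])
for n,X in (("bar+",(-75,50,140)),("bar",(-75,0,140)),("bar-",(-75,-50,140)),("fin",(-128,-8,91))):
  print(n,(proj("wrist",[*([606.8,8]+R@X[:2]),X[2]],s)-[100,0])*1.6)
cv2.imwrite("pics/w5.png",cv2.resize(w[0:370,100:600],None,fx=1.6,fy=1.6,interpolation=cv2.INTER_CUBIC))
```

```text
[535.93128186  -2.54260371 230.90409144] [-0.12175969  0.3179977   1.70779109 -0.01217214  1.12059117 -0.25557947] [[ 0.99   0.139 -0.006]
 [ 0.139 -0.99  -0.01 ]
 [-0.007  0.009 -1.   ]] 60.804812195309694
bar+ [354.35980894 223.76867004]
bar [355.77791265 303.9798227 ]
bar- [357.08279667 377.90233063]
fin [285.36275402 300.58989383]
```

View pics/w5.png

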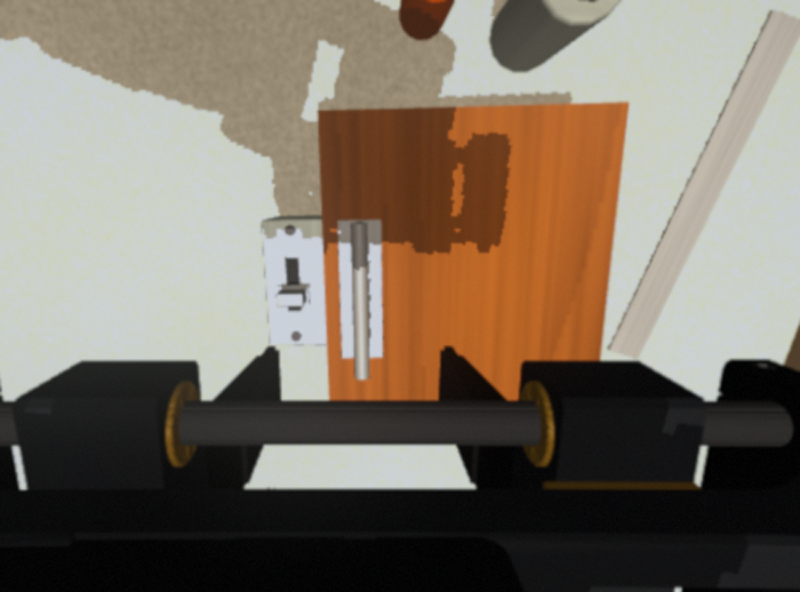

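The bar runs from (360,222) to (362,380), midway between the fingertips (279 and 441), so it is at about (536,-3). I descend and grip it.

Request:
{"fn": "jog_arm", "kwargs": {
  "rows": [
    {"linear": [0,0,-0.035],"twist": [0,0,0],"claw": 0.4},
    {"linear": [0,0,-0.07],"twist": [0,0,0],"claw": 0.4},
    {"linear": [0,0,-0.095],"twist": [0,0,0],"claw": 0.4},
    {"linear": [0,0,-0.11],"twist": [0,0,0],"claw": 0.4},
    {"linear": [0,0,-0.11],"twist": [0,0,0],"claw": 0.6}
  ]
}}

```text
t: 10.85
tool_pos: [535.0, -2.7, 119.2]
orientation: [[0.99, 0.139, -0.009], [0.139, -0.99, -0.01], [-0.011, 0.008, -1.0]]
contact_force: [-0.1, -0.1, 0.5]
grip_width: 52.8
```

Request:
{"fn": "jog_arm", "kwargs": {
  "rows": [
    {"linear": [0,0,0],"twist": [0,0,0],"claw": 0.8},
    {"linear": [0,0,0],"twist": [0,0,0],"claw": 0.9},
    {"linear": [0,0,0],"twist": [0,0,0],"claw": 1},
    {"linear": [0,0,0],"twist": [0,0,0],"claw": 1},
    {"linear": [0,0,0],"twist": [0,0,0],"claw": 1}
  ],
  "grip_force": 25
}}

```text
t: 11.35
tool_pos: [535.2, -2.7, 119.6]
orientation: [[0.99, 0.139, -0.009], [0.139, -0.99, -0.01], [-0.01, 0.009, -1.0]]
contact_force: [0.5, 0.7, 0.2]
grip_width: 14.4
```

Request:
{"fn": "jog_arm", "kwargs": {
  "rows": [
    {"linear": [0,0,0],"twist": [0,0,0],"claw": 1},
    {"linear": [0,0,0],"twist": [0,0,0],"claw": 1},
    {"linear": [0,0,0],"twist": [0,0,0],"claw": 1},
    {"linear": [0,0,0],"twist": [0,0,0],"claw": 1},
    {"linear": [0,0,0],"twist": [0,0,0],"claw": 1}
  ]
}}

```text
t: 11.85
tool_pos: [535.1, -2.7, 119.6]
orientation: [[0.99, 0.139, -0.009], [0.139, -0.99, -0.01], [-0.01, 0.009, -1.0]]
contact_force: [-1.0, 0.1, -0.4]
grip_width: 0.7
```

The opening reads 0.7 mm, which means the fingers are not on the 10 mm bar. I look.

Run:
```python
from h import *
s=observe();print(s["grip_width"],s["tool_pos"],s["contact_force"])
w=get_image("wrist");c=get_image("scene")
p=proj("scene",s["tool_pos"]);print(p)
u,v=int(p[0]),int(p[1])
cs=cv2.resize(c[v-60:v+60,u-60:u+60],(400,400),interpolation=cv2.INTER_CUBIC)
cs2=cv2.resize(w[80:330,200:450],(400,400),interpolation=cv2.INTER_CUBIC)
cv2.imwrite("pics/c6.png",np.hstack([cs,cs2]))
```

```text
0.662098709734552 [535.12634139  -2.67755351 119.57404036] [-1.01736466  0.05287626 -0.4263774 ]
[293.19932636 200.86180208]
```

View pics/c6.png

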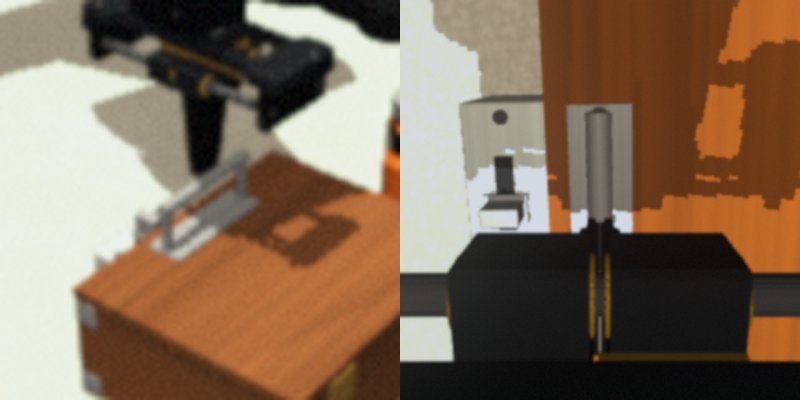

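The views disagree with the reported pose. The bar is centred between the fingers in the wrist view, but in the scene view the visible fingertips end about at the bar's top. The wrist view also puts the tips about 25 mm nearer the palm than the stated TCP, so the fingers closed just above the bar. I open, go 15 mm lower (stated TCP still above the lid), and close again.

Request:
{"fn": "jog_arm", "kwargs": {
  "rows": [
    {"linear": [0,0,0.005],"twist": [0,0,0],"claw": 0.4},
    {"linear": [0,0,0.005],"twist": [0,0,0],"claw": 0.4},
    {"linear": [0,0,0.005],"twist": [0,0,0],"claw": 0.4},
    {"linear": [0,0,0.005],"twist": [0,0,0],"claw": 0.4},
    {"linear": [0,0,0.005],"twist": [0,0,0],"claw": 0.4}
  ]
}}

```text
t: 12.45
tool_pos: [535.1, -2.7, 124.6]
orientation: [[0.99, 0.139, -0.009], [0.139, -0.99, -0.01], [-0.01, 0.009, -1.0]]
contact_force: [0.9, -0.1, -0.1]
grip_width: 35.0
```

Request:
{"fn": "jog_arm", "kwargs": {
  "rows": [
    {"linear": [0.0005,0,-0.005],"twist": [0,0,0],"claw": 0.4},
    {"linear": [0.0005,0,-0.01],"twist": [0,0,0],"claw": 0.4},
    {"linear": [0.0005,0,-0.015],"twist": [0,0,0],"claw": 0.4},
    {"linear": [0.0005,0,-0.018],"twist": [0,0,0],"claw": 0.4},
    {"linear": [0.0005,0,-0.02],"twist": [0,0,0],"claw": 0.4}
  ]
}}

```text
t: 12.95
tool_pos: [535.5, -2.7, 104.0]
orientation: [[0.99, 0.139, -0.009], [0.139, -0.99, -0.01], [-0.011, 0.008, -1.0]]
contact_force: [-0.1, 0.9, -0.8]
grip_width: 57.3
```

Run:
```python
from h import *
s=observe();print(s["grip_width"],s["tool_pos"],s["contact_force"])
w=get_image("wrist");c=get_image("scene")
p=proj("scene",s["tool_pos"]);print(p)
u,v=293,201
cs=cv2.resize(c[v-40:v+40,u-40:u+40],(400,400),interpolation=cv2.INTER_CUBIC)
cs2=cv2.resize(w[80:330,200:450],(400,400),interpolation=cv2.INTER_CUBIC)
cv2.imwrite("pics/c7.png",np.hstack([cs,cs2]))
```

```text
57.34328254217808 [535.45411961  -2.65331218 104.03721482] [-0.1497029   0.91711017 -0.7896052 ]
[293.35139962 205.92302991]
```

View pics/c7.png

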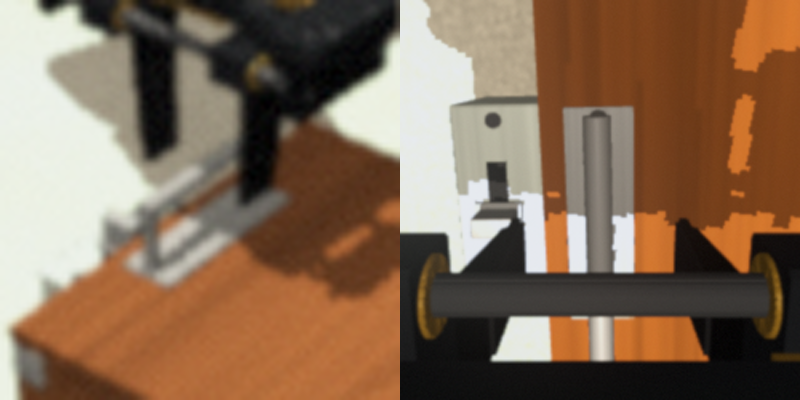

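The fingers now straddle the bar: in the scene crop the rear finger passes in front of it, and in the wrist crop the bar at x=598 lies midway between the fingers at 515 and 685. I close.

Request:
{"fn": "jog_arm", "kwargs": {
  "rows": [
    {"linear": [0,0,0],"twist": [0,0,0],"claw": 0.6},
    {"linear": [0,0,0],"twist": [0,0,0],"claw": 0.75},
    {"linear": [0,0,0],"twist": [0,0,0],"claw": 0.85},
    {"linear": [0,0,0],"twist": [0,0,0],"claw": 0.95},
    {"linear": [0,0,0],"twist": [0,0,0],"claw": 1}
  ],
  "grip_force": 30
}}

```text
t: 13.55
tool_pos: [535.5, -2.7, 104.3]
orientation: [[0.99, 0.139, -0.009], [0.139, -0.99, -0.01], [-0.01, 0.009, -1.0]]
contact_force: [0.3, 0.0, -0.1]
grip_width: 22.5
```

Request:
{"fn": "jog_arm", "kwargs": {
  "rows": [
    {"linear": [0,0,0],"twist": [0,0,0],"claw": 1},
    {"linear": [0,0,0],"twist": [0,0,0],"claw": 1},
    {"linear": [0,0,0],"twist": [0,0,0],"claw": 1},
    {"linear": [0,0,0],"twist": [0,0,0],"claw": 1},
    {"linear": [0,0,0],"twist": [0,0,0],"claw": 1}
  ]
}}

```text
t: 14.05
tool_pos: [535.4, -2.6, 104.3]
orientation: [[0.99, 0.139, -0.009], [0.139, -0.99, -0.01], [-0.011, 0.009, -1.0]]
contact_force: [-1.7, -0.5, 1.3]
grip_width: 9.2
```

The bar is held (9.2 mm). Now the tug.

Request:
{"fn": "jog_arm", "kwargs": {
  "rows": [
    {"linear": [0,0,0.001],"twist": [0,0,0],"claw": 1},
    {"linear": [0,0,0.002],"twist": [0,0,0],"claw": 1},
    {"linear": [0,0,0.003],"twist": [0,0,0],"claw": 1},
    {"linear": [0,0,0.004],"twist": [0,0,0],"claw": 1},
    {"linear": [0,0,0.004],"twist": [0,0,0],"claw": 1}
  ]
}}

```text
t: 14.55
tool_pos: [536.6, -2.5, 108.5]
orientation: [[0.99, 0.139, -0.007], [0.139, -0.99, -0.01], [-0.008, 0.009, -1.0]]
contact_force: [6.2, 2.6, -4.5]
grip_width: 9.0
```

Request:
{"fn": "jog_arm", "kwargs": {
  "rows": [
    {"linear": [0,0,0.001],"twist": [0,0,0],"claw": 1},
    {"linear": [0,0,0.002],"twist": [0,0,0],"claw": 1},
    {"linear": [0,0,0.003],"twist": [0,0,0],"claw": 1},
    {"linear": [0,0,0.003],"twist": [0,0,0],"claw": 1},
    {"linear": [0,0,0.003],"twist": [0,0,0],"claw": 1}
  ]
}}

```text
t: 15.05
tool_pos: [537.0, -2.4, 110.2]
orientation: [[0.99, 0.139, -0.007], [0.139, -0.99, -0.009], [-0.008, 0.008, -1.0]]
contact_force: [9.4, -0.2, -21.6]
grip_width: 9.1
```

It rose about 6 mm and then the force jumped to 22 N, so the lid is caught. I lower it, let go, and go to the release slide.

Request:
{"fn": "jog_arm", "kwargs": {
  "rows": [
    {"linear": [-0.001,0,-0.003],"twist": [0,0,0],"claw": 1},
    {"linear": [-0.0015,0,-0.006],"twist": [0,0,0],"claw": 1},
    {"linear": [-0.0015,0,-0.006],"twist": [0,0,0],"claw": 0.8},
    {"linear": [-0.0015,0,-0.006],"twist": [0,0,0],"claw": 0.6},
    {"linear": [-0.0015,0,-0.006],"twist": [0,0,0],"claw": 0.4}
  ]
}}

```text
t: 15.55
tool_pos: [535.3, -2.4, 104.4]
orientation: [[0.99, 0.138, -0.007], [0.138, -0.99, -0.009], [-0.008, 0.008, -1.0]]
contact_force: [0.3, 0.1, 1.5]
grip_width: 28.2
```

Request:
{"fn": "jog_arm", "kwargs": {
  "rows": [
    {"linear": [0,0,0],"twist": [0,0,0],"claw": 0.4},
    {"linear": [0,0,0.02],"twist": [0,0,0],"claw": 0.4},
    {"linear": [0,0,0.04],"twist": [0,0,0],"claw": 0.4},
    {"linear": [0,0,0.06],"twist": [0,0,0],"claw": 0.8},
    {"linear": [0,0,0.07],"twist": [0,0,0],"claw": 1}
  ]
}}

```text
t: 16.05
tool_pos: [535.7, -2.4, 175.9]
orientation: [[0.99, 0.138, -0.005], [0.138, -0.99, -0.01], [-0.006, 0.009, -1.0]]
contact_force: [1.0, 0.2, -1.2]
grip_width: 46.0
```

Request:
{"fn": "jog_arm", "kwargs": {
  "rows": [
    {"linear": [-0.02,-0.005,0.01],"twist": [0,0,0.14],"claw": 0.7},
    {"linear": [-0.04,-0.012,0.01],"twist": [0,0,0.28],"claw": 0.5},
    {"linear": [-0.0545,-0.0165,0.01],"twist": [0,0,0.42],"claw": 0.5},
    {"linear": [-0.0545,-0.0165,0.01],"twist": [0,0,0.56],"claw": 0.5},
    {"linear": [-0.0545,-0.0165,0.01],"twist": [0,0,0.7],"claw": 0.5}
  ],
  "grip_force": 10
}}

```text
t: 16.55
tool_pos: [480.8, -19.0, 185.9]
orientation: [[0.664, 0.747, 0.002], [0.747, -0.664, -0.011], [-0.006, 0.009, -1.0]]
contact_force: [-0.1, 0.2, 0.3]
grip_width: 47.3
```

Request:
{"fn": "jog_arm", "kwargs": {
  "rows": [
    {"linear": [0,0,0],"twist": [0,0,0.14],"claw": 0.5},
    {"linear": [0,0,0],"twist": [0,0,0.28],"claw": 0.5},
    {"linear": [0,0,0],"twist": [0,0,0.42],"claw": 0.5},
    {"linear": [0,0,0],"twist": [0,0,0.56],"claw": 0.5},
    {"linear": [0,0,0],"twist": [0,0,0.7],"claw": 0.5}
  ]
}}

```text
t: 17.05
tool_pos: [480.5, -19.0, 185.5]
orientation: [[0.021, 1.0, 0.008], [1.0, -0.021, -0.007], [-0.006, 0.008, -1.0]]
contact_force: [-0.0, 0.6, -0.2]
grip_width: 47.4
```

Request:
{"fn": "jog_arm", "kwargs": {
  "rows": [
    {"linear": [0,0,-0.01],"twist": [0,0,0.14],"claw": 0.5},
    {"linear": [0,0,-0.04],"twist": [0,0,0.185],"claw": 0.5},
    {"linear": [0,0,-0.05],"twist": [0,0,0.185],"claw": 0.5},
    {"linear": [0,0,-0.05],"twist": [0,0,0.185],"claw": 0.5},
    {"linear": [0,0,-0.05],"twist": [0,0,0.185],"claw": 0.5}
  ]
}}

```text
t: 17.55
tool_pos: [480.8, -19.0, 136.0]
orientation: [[-0.162, 0.987, 0.009], [0.987, 0.162, -0.005], [-0.006, 0.008, -1.0]]
contact_force: [0.3, 0.1, -0.0]
grip_width: 47.6
```

Run:
```python
from h import *
s=observe();w=get_image("wrist");T=np.array(s["tool_pos"]);print(T,s["grip_width"],np.round(s["orientation"],3))
import json;json.dump({k:np.array(s[k]).tolist() for k in("tool_pos","orientation")},open("w8.json","w"))
p=proj("wrist",(485,-18.5,91),s);u,v=int(p[0])-100,max(0,int(p[1])-80);print((p-[u,v])*4+1.5,u,v)
cv2.imwrite("pics/w8.png",cv2.resize(w[v:v+150,u:u+200],None,fx=4,fy=4,interpolation=cv2.INTER_CUBIC))
```

```text
[480.79371695 -18.99739739 135.98363753] 47.63118764327274 [[-0.162  0.987  0.009]
 [ 0.987  0.162 -0.005]
 [-0.006  0.008 -1.   ]]
[402.82999767 323.53959265] 225 127
```

View pics/w8.png

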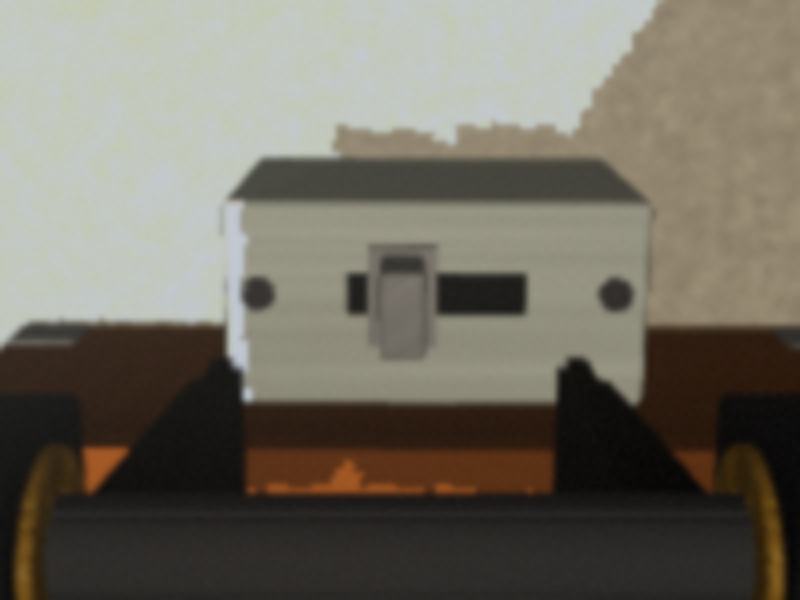

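The fin top spans (380–428, 275–358) and is centred at x=404; the finger midline is at 400, so they are aligned. I lower around the fin.

Request:
{"fn": "jog_arm", "kwargs": {
  "rows": [
    {"linear": [0.001,0,-0.03],"twist": [0,0,0],"claw": 0.5},
    {"linear": [0.001,0,-0.05],"twist": [0,0,0],"claw": 0.5},
    {"linear": [0.001,0,-0.065],"twist": [0,0,0],"claw": 0.5},
    {"linear": [0.001,0,-0.075],"twist": [0,0,0],"claw": 0.5},
    {"linear": [0.001,0,-0.078],"twist": [0,0,0],"claw": 0.5}
  ]
}}

```text
t: 18.1
tool_pos: [482.1, -19.1, 58.1]
orientation: [[-0.162, 0.987, 0.01], [0.987, 0.162, -0.005], [-0.007, 0.009, -1.0]]
contact_force: [-1.0, -0.3, 0.3]
grip_width: 47.6
```

Request:
{"fn": "jog_arm", "kwargs": {
  "rows": [
    {"linear": [0,0,-0.002],"twist": [0,0,0],"claw": 0.5},
    {"linear": [0,0,-0.004],"twist": [0,0,0],"claw": 0.5},
    {"linear": [0,0,-0.006],"twist": [0,0,0],"claw": 0.6},
    {"linear": [0,0,-0.008],"twist": [0,0,0],"claw": 0.7},
    {"linear": [0,0,-0.008],"twist": [0,0,0],"claw": 0.8}
  ]
}}

```text
t: 18.6
tool_pos: [482.1, -19.0, 50.1]
orientation: [[-0.162, 0.987, 0.01], [0.987, 0.162, -0.005], [-0.007, 0.009, -1.0]]
contact_force: [-0.3, -0.1, -0.9]
grip_width: 29.2
```

Request:
{"fn": "jog_arm", "kwargs": {
  "rows": [
    {"linear": [0,0,0],"twist": [0,0,0],"claw": 0.9},
    {"linear": [0,0,0],"twist": [0,0,0],"claw": 1},
    {"linear": [0,0,0],"twist": [0,0,0],"claw": 1},
    {"linear": [0,0,0],"twist": [0,0,0],"claw": 1},
    {"linear": [0,0,0],"twist": [0,0,0],"claw": 1}
  ]
}}

```text
t: 19.1
tool_pos: [482.0, -18.9, 50.1]
orientation: [[-0.162, 0.987, 0.01], [0.987, 0.162, -0.005], [-0.006, 0.009, -1.0]]
contact_force: [0.4, 2.6, 0.8]
grip_width: 10.1
```

The fin is held (10.1 mm). I slide towards the case's +y.

Request:
{"fn": "jog_arm", "kwargs": {
  "rows": [
    {"linear": [-0.0005,0.003,0],"twist": [0,0,0],"claw": 1},
    {"linear": [-0.001,0.006,0],"twist": [0,0,0],"claw": 1},
    {"linear": [-0.0015,0.009,0],"twist": [0,0,0],"claw": 1},
    {"linear": [-0.002,0.012,0],"twist": [0,0,0],"claw": 1},
    {"linear": [-0.0022,0.014,0],"twist": [0,0,0],"claw": 1}
  ],
  "grip_force": 20
}}

```text
t: 19.6
tool_pos: [479.8, -4.7, 50.2]
orientation: [[-0.162, 0.987, 0.01], [0.987, 0.162, -0.005], [-0.007, 0.009, -1.0]]
contact_force: [-0.9, -3.7, 0.6]
grip_width: 9.9
```

Request:
{"fn": "jog_arm", "kwargs": {
  "rows": [
    {"linear": [-0.0002,0.001,0],"twist": [0,0,0],"claw": 1},
    {"linear": [-0.0004,0.002,0],"twist": [0,0,0],"claw": 1},
    {"linear": [-0.0005,0.003,0],"twist": [0,0,0],"claw": 1},
    {"linear": [-0.0006,0.004,0],"twist": [0,0,0],"claw": 1},
    {"linear": [-0.0006,0.004,0],"twist": [0,0,0],"claw": 1}
  ]
}}

```text
t: 20.1
tool_pos: [479.5, -2.3, 50.2]
orientation: [[-0.163, 0.987, 0.01], [0.987, 0.163, -0.007], [-0.009, 0.009, -1.0]]
contact_force: [-0.3, -20.3, -0.2]
grip_width: 9.8
```

It hit the hard stop after about 16.5 mm at 20 N. I release, rise, and go back to the handle.

Request:
{"fn": "jog_arm", "kwargs": {
  "rows": [
    {"linear": [0,-0.0005,0],"twist": [0,0,0],"claw": 0.8},
    {"linear": [0,-0.0005,0],"twist": [0,0,0],"claw": 0.6},
    {"linear": [0,-0.0005,0],"twist": [0,0,0],"claw": 0.5},
    {"linear": [0,-0.0005,0.0],"twist": [0,0,0],"claw": 0.5},
    {"linear": [0,-0.0005,0.02],"twist": [0,0,0],"claw": 0.5}
  ]
}}

```text
t: 20.6
tool_pos: [478.3, -2.4, 68.9]
orientation: [[-0.163, 0.987, 0.006], [0.987, 0.163, -0.007], [-0.007, 0.005, -1.0]]
contact_force: [-0.6, 0.2, 0.3]
grip_width: 44.0
```

Request:
{"fn": "jog_arm", "kwargs": {
  "rows": [
    {"linear": [0,0,0.04],"twist": [0,0,0],"claw": 0.4},
    {"linear": [0,0,0.08],"twist": [0,0,0],"claw": 0.4},
    {"linear": [0,0,0.11],"twist": [0,0,-0.14],"claw": 0.4},
    {"linear": [0.01,0,0.115],"twist": [0,0,-0.28],"claw": 0.4},
    {"linear": [0.02,0,0.115],"twist": [0,0,-0.42],"claw": 0.4}
  ]
}}

```text
t: 21.1
tool_pos: [499.0, -2.2, 185.6]
orientation: [[0.259, 0.966, 0.006], [0.966, -0.259, -0.009], [-0.007, 0.008, -1.0]]
contact_force: [-0.6, -1.0, -0.6]
grip_width: 57.3
```

Request:
{"fn": "jog_arm", "kwargs": {
  "rows": [
    {"linear": [0.01,0,0],"twist": [0,0,-0.14],"claw": 0.4},
    {"linear": [0.02,0,0],"twist": [0,0,-0.28],"claw": 0.4},
    {"linear": [0.03,0,0],"twist": [0,0,-0.42],"claw": 0.4},
    {"linear": [0.035,0,0],"twist": [0,0,-0.56],"claw": 0.4},
    {"linear": [0.035,0,0],"twist": [0,0,-0.7],"claw": 0.4}
  ]
}}

```text
t: 21.6
tool_pos: [534.4, -1.8, 185.3]
orientation: [[0.823, 0.568, -0.001], [0.568, -0.823, -0.01], [-0.007, 0.008, -1.0]]
contact_force: [-0.5, 0.3, -0.0]
grip_width: 57.2
```

Request:
{"fn": "jog_arm", "kwargs": {
  "rows": [
    {"linear": [0,0,0],"twist": [0,0,-0.14],"claw": 0.4},
    {"linear": [0,0,0],"twist": [0,0,-0.28],"claw": 0.4},
    {"linear": [0,0,0],"twist": [0,0,-0.42],"claw": 0.4},
    {"linear": [0,0,0],"twist": [0,0,-0.45],"claw": 0.4},
    {"linear": [0,0,0],"twist": [0,0,-0.45],"claw": 0.4}
  ]
}}

```text
t: 22.1
tool_pos: [534.3, -1.6, 185.2]
orientation: [[0.988, 0.156, -0.006], [0.156, -0.988, -0.009], [-0.007, 0.008, -1.0]]
contact_force: [0.5, 0.1, 0.4]
grip_width: 56.9
```

Request:
{"fn": "jog_arm", "kwargs": {
  "rows": [
    {"linear": [0.001,-0.001,-0.03],"twist": [0,0,0],"claw": 0.4},
    {"linear": [0.001,-0.001,-0.055],"twist": [0,0,0],"claw": 0.4},
    {"linear": [0.001,-0.001,-0.075],"twist": [0,0,0],"claw": 0.4},
    {"linear": [0.001,-0.001,-0.083],"twist": [0,0,0],"claw": 0.5},
    {"linear": [0.001,-0.001,-0.083],"twist": [0,0,0],"claw": 0.7}
  ],
  "grip_force": 35
}}

```text
t: 22.6
tool_pos: [535.0, -2.6, 101.6]
orientation: [[0.987, 0.158, -0.008], [0.158, -0.987, -0.009], [-0.009, 0.007, -1.0]]
contact_force: [-0.2, 0.6, -0.1]
grip_width: 46.3
```

Request:
{"fn": "jog_arm", "kwargs": {
  "rows": [
    {"linear": [0,0,0],"twist": [0,0,0],"claw": 0.9},
    {"linear": [0,0,0],"twist": [0,0,0],"claw": 1},
    {"linear": [0,0,0],"twist": [0,0,0],"claw": 1},
    {"linear": [0,0,0],"twist": [0,0,0],"claw": 1},
    {"linear": [0,0,0],"twist": [0,0,0],"claw": 1}
  ]
}}

```text
t: 23.1
tool_pos: [535.5, -2.5, 102.0]
orientation: [[0.987, 0.158, -0.006], [0.158, -0.987, -0.009], [-0.007, 0.008, -1.0]]
contact_force: [2.4, -0.1, 1.4]
grip_width: 9.0
```

Request:
{"fn": "jog_arm", "kwargs": {
  "rows": [
    {"linear": [0,0,0],"twist": [0,0,0],"claw": 1},
    {"linear": [0,0,0],"twist": [0,0,0],"claw": 1},
    {"linear": [0,0,0],"twist": [0,0,0],"claw": 1},
    {"linear": [0,0,0],"twist": [0,0,0],"claw": 1},
    {"linear": [0,0,0],"twist": [0,0,0],"claw": 1}
  ]
}}

```text
t: 23.6
tool_pos: [535.5, -2.5, 102.0]
orientation: [[0.987, 0.158, -0.006], [0.158, -0.987, -0.009], [-0.007, 0.008, -1.0]]
contact_force: [0.9, 0.7, 0.3]
grip_width: 9.3
```

Request:
{"fn": "jog_arm", "kwargs": {
  "rows": [
    {"linear": [0.001,0.0002,0.0035],"twist": [0,0,0],"claw": 1},
    {"linear": [0.002,0.0003,0.007],"twist": [0,0,0],"claw": 1},
    {"linear": [0.0032,0.0005,0.0104],"twist": [0,0,0],"claw": 1},
    {"linear": [0.0044,0.0007,0.0138],"twist": [0,0,0],"claw": 1},
    {"linear": [0.0056,0.0009,0.0172],"twist": [0,0,0],"claw": 1}
  ]
}}

```text
t: 24.1
tool_pos: [541.0, -1.6, 119.5]
orientation: [[0.987, 0.158, -0.006], [0.158, -0.987, -0.009], [-0.008, 0.007, -1.0]]
contact_force: [1.0, -0.2, -4.2]
grip_width: 9.2
```

The lid is free now: it rises past the catch at 4 N. I follow the arc.

Request:
{"fn": "jog_arm", "kwargs": {
  "rows": [
    {"linear": [0.0035,0.0005,0.0084],"twist": [0,0,0],"claw": 1},
    {"linear": [0.0072,0.0011,0.0166],"twist": [0,0,0],"claw": 1},
    {"linear": [0.0115,0.0018,0.0246],"twist": [0,0,0],"claw": 1},
    {"linear": [0.0161,0.0025,0.0324],"twist": [0,0,0],"claw": 1},
    {"linear": [0.0211,0.0033,0.0399],"twist": [0,0,0],"claw": 1}
  ]
}}

```text
t: 24.6
tool_pos: [561.9, 1.7, 160.1]
orientation: [[0.987, 0.158, -0.008], [0.158, -0.987, -0.009], [-0.009, 0.007, -1.0]]
contact_force: [-2.8, -1.5, -2.6]
grip_width: 9.1
```

Request:
{"fn": "jog_arm", "kwargs": {
  "rows": [
    {"linear": [0.0053,0.0008,0.0073],"twist": [0,0,0],"claw": 1},
    {"linear": [0.0111,0.0017,0.0142],"twist": [0,0,0],"claw": 1},
    {"linear": [0.0171,0.0027,0.0209],"twist": [0,0,0],"claw": 1},
    {"linear": [0.0235,0.0037,0.0273],"twist": [0,0,0],"claw": 1},
    {"linear": [0.0302,0.0047,0.0333],"twist": [0,0,0],"claw": 1}
  ]
}}

```text
t: 25.1
tool_pos: [591.6, 6.5, 194.4]
orientation: [[0.987, 0.158, -0.01], [0.158, -0.987, -0.009], [-0.011, 0.007, -1.0]]
contact_force: [-8.1, -0.4, 4.4]
grip_width: 8.6
```

Request:
{"fn": "jog_arm", "kwargs": {
  "rows": [
    {"linear": [0.0069,0.0011,0.0057],"twist": [0,0,0],"claw": 1},
    {"linear": [0.0142,0.0022,0.011],"twist": [0,0,0],"claw": 1},
    {"linear": [0.0217,0.0034,0.016],"twist": [0,0,0],"claw": 1},
    {"linear": [0.0294,0.0046,0.0206],"twist": [0,0,0],"claw": 1},
    {"linear": [0.0294,0.0046,0.0206],"twist": [0,0,0],"claw": 1}
  ]
}}

```text
t: 25.6
tool_pos: [622.1, 11.3, 216.5]
orientation: [[0.987, 0.158, -0.008], [0.158, -0.987, -0.009], [-0.009, 0.008, -1.0]]
contact_force: [-6.8, -1.0, 7.1]
grip_width: 8.8
```

Run:
```python
from h import *
s=observe();print(s["tool_pos"],s["contact_force"],s["grip_width"],np.abs(s["joint_vel"]).max())
c=get_image("scene");t=get_image("top")
cv2.imwrite("pics/f.png",np.vstack([cv2.resize(c[130:320,130:450],(640,380)),cv2.resize(t[140:250,165:460],(590,220))[:, :] if 0 else cv2.copyMakeBorder(cv2.resize(t[140:250,165:460],(590,220)),0,0,0,50,0)]))
```

```text
[622.14291594  11.27566664 216.47729841] [-6.76475807 -0.97736002  7.08052568] 8.836354177824697 0.03021396652082487
```

View pics/f.png

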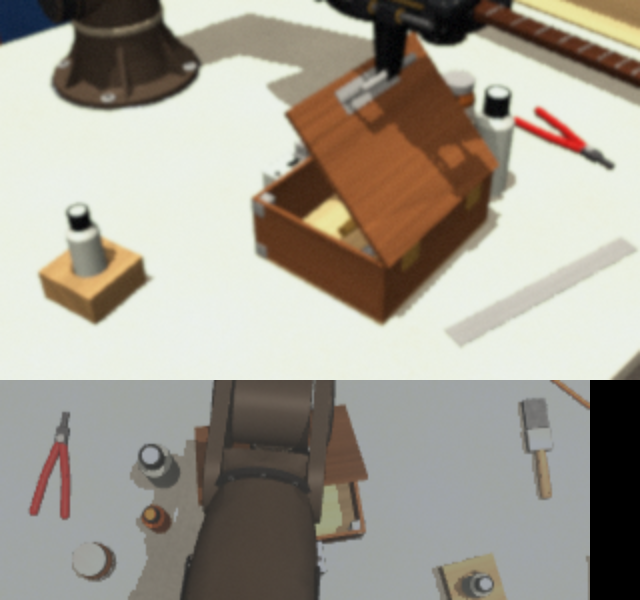

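The lid is open at about 45° in the fingers, the bottle stands in the block, and the jar, pliers and brush are in place. I hold for half a second to settle, then hand in.

Request:
{"fn": "jog_arm", "kwargs": {
  "rows": [
    {"linear": [0,0,0],"twist": [0,0,0],"claw": 1},
    {"linear": [0,0,0],"twist": [0,0,0],"claw": 1},
    {"linear": [0,0,0],"twist": [0,0,0],"claw": 1},
    {"linear": [0,0,0],"twist": [0,0,0],"claw": 1},
    {"linear": [0,0,0],"twist": [0,0,0],"claw": 1}
  ]
}}

```text
t: 26.2
tool_pos: [621.6, 11.2, 216.2]
orientation: [[0.987, 0.158, -0.008], [0.158, -0.987, -0.009], [-0.01, 0.008, -1.0]]
contact_force: [-3.4, -0.6, 1.6]
grip_width: 9.1
```

Run:
```python
from workcell import *
s=observe();print(s["tool_pos"],s["contact_force"],s["grip_width"],max(abs(v) for v in s["joint_vel"]))
print(sign_off())
```

```text
[621.55089978  11.16645711 216.23958663] [-3.39583848 -0.57937695  1.55166257] 9.13344562025071 0.0018217488323627995
the job is handed in; nothing more can be done
None
```

The job is done and handed in at about 26 s. No verdict was reported.

- **Bottle:** it stands in the block's bore. I felt it reach the floor at the expected height, and two later pictures show it upright.
- **Tug:** with the slide untouched, the lid rose about 6 mm at the handle and then stopped at about 22 N, so it was caught.
- **Release slide:** I let go of the handle, gripped the fin and pushed it about 16.5 mm to its hard stop at 20 N.
- **Lid:** it then lifted freely at about 4 N. It is held at about 0.8 rad (45°), worked out from how far the gripper moved; the last picture agrees. The bar is still in the fingers (9.1 mm opening) and the arm was still when I handed in.
- **Bystanders:** the last picture shows the jar, pliers and brush where they were. I judged this by eye and did not measure it.

**What failed or disagreed:** my first grasp of the handle closed just above the bar (0.7 mm opening). The visible fingertips end roughly 25–30 mm short of the stated TCP. I saw this in two pictures, and later the stated TCP went below the top of the catch housing without touching it. I lowered the next grasps to suit, and they held. The bottle had therefore been gripped nearer its shoulder than I planned, but it did not slip.

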